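# Drain the slide rack and hold it poised over the next staining dish

## Robot

A 7-joint arm with a two-finger parallel gripper is mounted at the origin on a cart in front of the work surface, level with it; the furniture and walls round the work are solid. World frame = base frame: x ahead of the robot, y to its left, z up, the work surface at z = 0. Lengths are in m, angles in rad, forces in N, time in s.
With the tool pointing down it reaches from about 0.35 to 0.9 m from the base axis. Payload 8.1 kg.
Tool frame: the origin (TCP) lies at the centre of the arm's flange, where the gripper is bolted on; the fingertips stand 178 mm ahead of it and the grasp point (between the pads) lies 159 mm ahead of it; z points along the fingers, y is the line along which they close (so a half turn about z gives the same grasp; the last joint's range is limited). The gripper opens to 92 mm and grips with 3 to 60 N. Pads are 19 mm wide; open, the fingers measure 130 mm over their backs; the gripper's body (75 mm by 190 mm) begins 47 mm behind the grasp point.
Start: joints at [-1.217, 0.434, 0.025, 1.573, -0.012, 1.134, -0.075], TCP at [0.276, 0.561, 0.405] pointing down, gripper open.
Joint ranges: [-2.62, 2.62], [-0.44, 2.09], [-1.27, 1.32], [0.08, 2.57], [-1.32, 4.46], [0.12, 2], [-2.74, 2.74]. Speed limits (rad/s): [2.22, 2.22, 3.01, 3.01, 3.14, 3.14, 3.14].

## Interface

Orientations are given as a rotation vector (axis times angle).
In Python, from cell import arm gives the robot as it stands. The module is installed in compiled form; this text tells all that it offers.
- The arm moves only by the shell command python3 -m inch 'ROWS' [FORCE]. ROWS is text: rows parted by semicolons, each of 5 numbers parted by spaces: the shift along the tool's x, y, z in m, then the turn about the tool's z in rad, then the finger opening in m, from 0 to 0.0918. In form: x y z roll fingers; .... A call has 1 to 5 rows; each row is the pose to reach, as a shift and turn from the pose commanded when the call began, along the tool's axes at that moment; what a row does not reach only later rows make up. A row lasts 1/10 s, in which the tool goes at most 50 mm and 8.59 degrees, less where a joint would pass 70% of its speed; a pose out of reach is approached as far as the arm can. A call with a gripper value outside its range is refused whole. The fingers move at their own pace and stop on an object; FORCE is the grip in N (left out, the last holds). Time passes only in rows, so rows that repeat a pose let the fingers close. It gives the time, the measured TCP pose, the force, the opening and the grip force at its end, in the units of the state.
- arm.observe(): the state, without advancing time (a new reading comes with each control period).
- arm.get_image(name): name is "scene" or "top"; returns the picture (400x640x3 uint8, red, green, blue); there is no depth.
- arm.get_calibration(name): a dict with "intrinsics" (3x3 intrinsics, pixels), "pose" (4x4, takes a point from camera to world coordinates). Camera axes: x right, y up, looking along -z (the intrinsics and any distortion apply to the point x, -y, -z); pixel columns grow to the right and rows downward; lengths in m; the calibration is good to about 2 mm. A picture is of the moment at which its call begins. get_calibration takes no time and is no camera call.
- arm.sign_off(): hands the job in; it is judged then, once.
Trained networks look in the newest picture that a camera, given by its name, has taken for a name from the list of things; names that differ only in an ending like _2 or _b are one class to them, and where a whole thing is asked for, a point or a joint stands for the part that bears it (a point fixed in the world has none). Each returns a list of dicts, best first, with "conf" (0 to 1); they miss things now and then, are a little off and sometimes report something else, mostly with a low value. They report only what shows in the picture. A call takes as long as a camera call.
- arm.look_for(camera, query): "point" ([row, column] in pixels, amid what is visible of it).
- arm.silhouettes(camera, query): "region" (400x640 bool, what is visible of it) and "point" ([row, column] in pixels, amid what is visible of it).
- arm.place_of(camera, query): "point" ([row, column] in pixels: a listed point, or the origin of a listed thing).
The state is a dict: "clock": time; "joints": joint angles; "dq": joint speeds; "joint_efforts": joint torques, N m; "position": TCP position; "ee_rot": TCP orientation; "force": force on the tool from outside, world axes, zero at the start; "ft_torque": the same for the moment, N m; "width": opening from 0.0 (shut) to 1.0 (fully open); "gripper_force": force on a finger pad.
Only numpy, scipy, OpenCV 4.12 (cv2) and the standard library are available. Lean on these libraries where they do the work, as an engineer would, in place of code of your own. Each camera call takes 0.05 s, during which the arm holds its last target. There are 200 camera calls.

## Task

Lift the steel slide rack by its black handle out of the white rinse dish and let it drip for two seconds just above that dish. Then carry it, kept level, over the tubes in the orange tube rack to the green dish, and finish still holding it motionless one to two centimetres above the rim of the green dish, centred and square so that it could go straight down into it, but not touching it. Do not put it down or let go at the end, and leave the dishes and everything else standing where they are.

Things in the scene. Friction and masses are not known exactly. Their poses are not given: they have to be found in the camera images.
- stain_rack: The loose steel slide-staining rack (about 0.14 to 0.28 kg): a basket 84 (x) x 64 (y) x 34 mm high that holds glass slides, under a bail handle of thin wire uprights at both x ends; at first it stands in the white dish on the dish's 5 mm floor, within about 4 mm of the middle and about 0.06 rad of square. Origin: centre of its underside, z up, x along the long side.
- rack_grip (a point): Middle of the rack's black handle bar, 100 mm above the rack's underside on its vertical centre line. The bar is 60 mm long along the rack's x, 12 mm thick along the rack's y (grip across this) and 16 mm high (92 to 108 mm above the underside). Its axes are those of the rack.
- white_dish: White open rectangular rinse dish, loose, 0.7 kg, the one the rack stands in at first; always on the right (-y) side. Outside 112 (x) x 92 (y) x 55 mm high, with a thin rim and end tabs (130 mm over the tabs); inside 104 x 84 mm, floor 5 mm thick. Origin: centre of its underside, z up, x along the long side.
- green_dish: Green open rectangular staining dish, empty, same size, mass and frame as the white dish. The target. It stands left (+y) of the orange tube rack; it and the yellow dish may stand in either order.
- green_dish_rim (a point): Centre of the green dish's mouth at rim height, 55 mm above its underside; axes as the dish.
- yellow_dish: Yellow open rectangular staining dish, empty, same size and frame as the others; not the target. Bystander.
- tube_rack: Orange two-row tube rack, loose, standing between the white dish and the others with its long side roughly along world x. 64 (x) x 156 (y) x 56 mm high; four capped tubes fixed in it reach 86 mm above the worktop. Origin: centre of its underside, y along the long side.
- lens_can: Black screw canister for a lens, 38 mm diameter, 57 mm high, loose, beyond the far end of the tube rack. Bystander. Origin: centre of its underside.
- oil_bottle: Small brown dropper bottle, 27 mm diameter, 83 mm high, loose, before the near end of the tube rack. Bystander. Origin: centre of its underside.

How it is judged:
On the way, in this order (a step that is already met when the one before it is completed fails the run):
1. the rack hangs still in the gripper just above the white dish to drip, touching it no more (z of stain_rack in the frame of white_dish between 0.056 and 0.125 m and horizontal distance between stain_rack and white_dish below 0.03 m and linear speed of stain_rack below 0.03 m/s and contact force between the fingers and stain_rack above 1 N and contact force between stain_rack and white_dish below 0.2 N), for 1.2 s.
2. the rack passes over the line of the tube rack, its underside higher than the tubes (height (world z) of stain_rack above 0.086 m and x of stain_rack in the frame of tube_rack between -0.04 and 0.04 m and y of stain_rack in the frame of tube_rack between -0.16 and 0.16 m), for 0.02 s.
At the end, for the whole second after the job is handed in: The rack hangs still in the gripper above the green dish, not touching it: underside 3 to 28 mm above the rim, centre within 8 mm of the dish's centre, long side within 0.1 rad of the dish's, tilt below 0.1 rad; dishes, tube rack, canister and bottle within 15 mm of where they stood (z of stain_rack in the frame of green_dish between 0.058 and 0.083 m and horizontal distance between stain_rack and green_dish below 0.008 m and angle between the x axis of stain_rack and the x axis of green_dish, either way round below 0.1 rad and angle between stain_rack's own z axis and vertical below 0.1 rad and linear speed of stain_rack below 0.02 m/s and contact force between the fingers and stain_rack above 1 N and contact force between stain_rack and green_dish below 0.1 N and height (world z) of green_dish below 0.005 m and distance of each of green_dish, white_dish, yellow_dish, tube_rack, lens_can, oil_bottle from where it was at the start of the episode below 0.015 m); the arm keeps its last pose, push and grip.
It fails at once if the rack touches the green dish (contact force between stain_rack and green_dish above 0.5 N).
It fails at once if the rack tips by more than 0.5 rad (angle between stain_rack's own z axis and vertical above 0.5 rad).
It fails at once if a dish, the tube rack, the canister or the bottle is pushed more than 20 mm or knocked over (distance of any of green_dish, white_dish, yellow_dish, tube_rack, lens_can, oil_bottle from where it was at the start of the episode above 0.02 m or angle between any of tube_rack, lens_can, oil_bottle's own z axis and vertical above 0.4 rad).
It also fails if it takes over 48 s, if anything falls off the work surface, if the arm or the gripper's body presses on something with over 40 N, if the wrist force passes 120 N, or if a joint passes its speed limit or range.

## Working session

There is one attempt and no reset: what is moved stays moved. The work goes in short steps, Python scripts to look and compute and a shell command to move; the robot and the scene stay as the last step left them, time stands still between calls to the robot, and variables do not carry over. Pictures are saved under pics/ and viewed, at most 10 in all, crops included, and the job is handed in when it is done.

```bash
mkdir -p pics; python3 - <<'E'
from cell import arm
import cv2,numpy as np
for n in("scene","top"):
    im=arm.get_image(n); cv2.imwrite(f"pics/{n}0.png",im[:,:,::-1])
    c=arm.get_calibration(n); print(n,np.round(c["intrinsics"],1).tolist(),np.round(c["pose"],4).tolist(),[k for k in c])
    for q in("stain_rack","rack_grip","white_dish","green_dish","green_dish_rim","yellow_dish","tube_rack","lens_can","oil_bottle"):
        print(q,[(np.round(d["point"],1).tolist(),round(d["conf"],2)) for d in arm.place_of(n,q)[:2]])
s=arm.observe(); print(s)
E
```

```text
scene [[461.4, 0.0, 320.3], [0.0, 461.4, 195.1], [0.0, 0.0, 1.0]] [[0.8604, 0.3181, -0.3983, 0.1658], [-0.5095, 0.5566, -0.6562, -0.6498], [0.013, 0.7675, 0.641, 0.7573], [0.0, 0.0, 0.0, 1.0]] ['intrinsics', 'pose']
stain_rack [([337.2, 363.5], 0.62)]
rack_grip [([299.4, 364.3], 0.86)]
white_dish [([338.9, 362.2], 0.93)]
green_dish [([204.0, 290.9], 0.72)]
green_dish_rim [([190.0, 292.2], 0.69), ([307.3, 367.5], 0.53)]
yellow_dish [([164.6, 263.5], 0.72)]
tube_rack [([249.4, 312.7], 0.56)]
lens_can [([221.6, 368.3], 0.55)]
oil_bottle [([275.6, 264.3], 0.69)]
top [[493.1, 0.0, 319.9], [0.0, 493.1, 199.5], [0.0, 0.0, 1.0]] [[0.0181, 0.9962, -0.0855, 0.4418], [-0.9996, 0.0164, -0.0213, 0.0121], [-0.0198, 0.0858, 0.9961, 1.2551], [0.0, 0.0, 0.0, 1.0]] ['intrinsics', 'pose']
stain_rack [([223.2, 440.1], 0.86)]
rack_grip [([227.9, 453.6], 0.65), ([197.1, 289.6], 0.52)]
white_dish [([223.0, 440.8], 0.75)]
green_dish [([199.2, 288.5], 0.62)]
green_dish_rim [([197.2, 286.6], 0.86)]
yellow_dish [([226.2, 441.5], 0.72), ([196.9, 214.7], 0.62)]
tube_rack [([210.4, 350.4], 0.96), ([223.0, 441.2], 0.65)]
lens_can [([147.9, 343.7], 0.71)]
oil_bottle []
{'clock': 1.0, 'joints': array([-1.21662255,  0.43451418,  0.02499191,  1.5731923 , -0.01161363,
        1.13400064, -0.0751106 ]), 'dq': array([ 3.31050771e-04, -1.03348669e-03,  1.95462459e-03,  1.71565157e-03,
        1.99293667e-04,  5.31822655e-05, -1.51971860e-03]), 'joint_efforts': array([-5.01537070e-04, -6.67689586e+01,  9.84013639e-01, -3.14816272e+01,
       -6.05288311e-02,  3.24612146e-02,  1.45342102e-05]), 'position': array([0.27568034, 0.5609265 , 0.40473591]), 'ee_rot': array([7.11420560e-01, 3.05997991e+00, 4.83385600e-05]), 'force': array([-0.08048622,  0.92431516, -0.54337915]), 'ft_torque': array([-0.06473924, -0.00972604,  0.02025232]), 'gripper_force': 0.0, 'width': 0.9978361563260978}
```

View pics/top0.png

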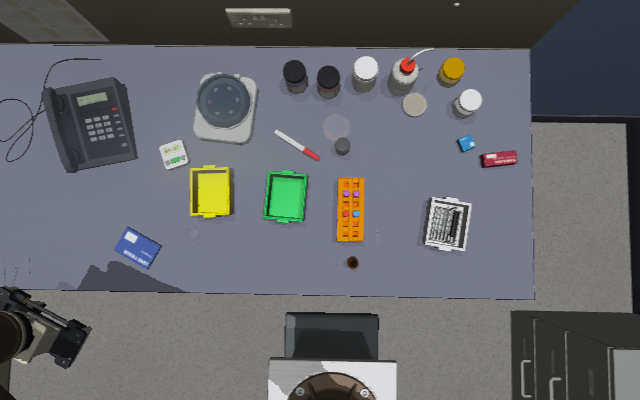

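View pics/scene0.png

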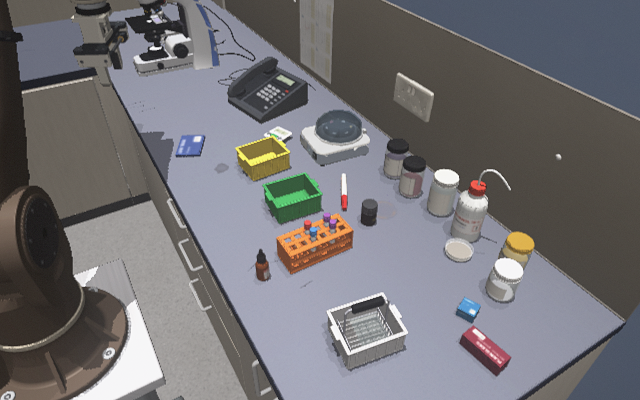

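```bash
cat > h.py <<'E'
from cell import arm
import cv2,numpy as np
from scipy.optimize import minimize
C={n:arm.get_calibration(n) for n in("scene","top")}
def proj(n,P):
    T=np.linalg.inv(C[n]["pose"]); p=np.atleast_2d(P)@T[:3,:3].T+T[:3,3]
    q=(p*[1,-1,-1])@C[n]["intrinsics"].T; return q[:,:2]/q[:,2:]
def ray(n,uv,z):
    M=C[n]["pose"]; d=np.linalg.inv(C[n]["intrinsics"])@[uv[0],uv[1],1]; d=M[:3,:3]@(d*[1,-1,-1]); o=M[:3,3]
    return o+d*(z-o[2])/d[2]
def tri(uvs):  # {cam:(u,v)}
    A=[];b=[]
    for n,uv in uvs.items():
        o=C[n]["pose"][:3,3]; d=ray(n,uv,0)-o; d/=np.linalg.norm(d); P=np.eye(3)-np.outer(d,d); A.append(P);b.append(P@o)
    return np.linalg.lstsq(np.vstack(A),np.hstack(b),rcond=None)[0]
def R(a): c,s=np.cos(a),np.sin(a); return np.array([[c,-s],[s,c]])
def boxpts(w,d,z0,z1): return [(sx*w/2,sy*d/2,z) for sx in(-1,1) for sy in(-1,1) for z in(z0,z1)]
DISH=np.array(boxpts(.112,.092,0,.055)+boxpts(.130,.036,.047,.055))
BAR=np.array(boxpts(.06,.012,-.008,.008))
def place(M,p,z=0): return np.c_[M[:,:2]@R(p[2]).T+p[:2],M[:,2]+z]
def hull_fit(masks,M,p0,hullmask=True,z=0):
    S=8;off={}
    for n,m in masks.items():
        ys,xs=np.where(m); c=np.array([xs.min()-12,ys.min()-12]); wh=(int(np.ptp(xs))+24,int(np.ptp(ys))+24)
        g=np.zeros((wh[1]*S,wh[0]*S),np.uint8)
        pts=np.vstack([np.c_[xs+dx,ys+dy] for dx in(-.5,.5) for dy in(-.5,.5)])-c+.5
        h=cv2.convexHull(np.int32(pts*S)); cv2.fillPoly(g,[h],1); off[n]=(c,g)
    def cost(p):
        t=0
        for n,(c,g) in off.items():
            q=proj(n,place(M,p,p[3] if len(p)>3 else z))-c+.5
            r=np.zeros_like(g); cv2.fillPoly(r,[cv2.convexHull(np.int32(np.round(q*S)))],1)
            t+=1-(r&g).sum()/max(1,(r|g).sum())
        return t
    p0=np.array(p0,float); sp=np.array([.008,.008,.1,.008])[:len(p0)]
    best=None
    for k in range(2):
        s=np.vstack([p0]+[p0+np.eye(len(p0))[i]*sp[i] for i in range(len(p0))])
        r=minimize(cost,p0,method="Nelder-Mead",options=dict(initial_simplex=s,xatol=1e-5,fatol=1e-5)); p0=r.x
    return r.x,r.fun
def mask(n,q,near=None):
    L=arm.silhouettes(n,q)
    return [(d["region"],d["conf"],np.round(d["point"],0)) for d in L]
E
python3 - <<'E'
from h import *
top=arm.get_image("top");sc=arm.get_image("scene")
for q,p0,cen in(("green_dish",(.43,.08,0),dict(top=(286,197),scene=(292,198))),("white_dish",(.4,-.3,0),dict(top=(447,224),scene=(365,330))),("yellow_dish",(.44,.26,0),dict(top=(211,192),scene=(263,158)))):
    ms={}
    for n in("top","scene"):
        for m,c,pt in mask(n,q):
            print(q,n,pt,round(c,2),m.sum())
            if n not in ms and abs(pt[::-1]-cen[n]).max()<20: ms[n]=m
    np.save(q+".npy",[ms[n] for n in ms]) 
    p0=np.r_[ray("top",cen["top"],.05)[:2],0]
    print(q,*[np.round(v,4) for v in hull_fit(ms,DISH,p0)])
    for n in ms: print(n,*[np.round(v,4) for v in hull_fit({n:ms[n]},DISH,p0)])
# bar: black pixels inside white dish region
ms={}
for n,im,(u0,u1,v0,v1) in(("top",top,(425,472,200,250)),("scene",sc,(330,402,285,330))):
    m=np.zeros((400,640),bool); m[v0:v1,u0:u1]=im[v0:v1,u0:u1].max(2)<60
    k,l,st,_=cv2.connectedComponentsWithStats(m.astype(np.uint8)); i=1+np.argmax(st[1:,4]); ms[n]=l==i; print(n,st[i])
p0=(*ray("top",np.argwhere(ms["top"]).mean(0)[::-1],.105)[:2],0,.105)
print(p0); print("bar",*[np.round(v,4) for v in hull_fit(ms,BAR,p0)])
for q in("tube_rack","lens_can","oil_bottle"):
    pass
print("tube",ray("top",(350.5,210),.05),"can",ray("top",(343,146),.057),"bottle",ray("top",(352,262),.08))
crop=np.hstack([cv2.resize(top[150:260,240:310],None,fx=4,fy=4,interpolation=0),cv2.resize(top[180:290,410:490],None,fx=4,fy=4,interpolation=0)])
cv2.imwrite("pics/crop1.png",crop[:,:,::-1]); print(arm.observe()["clock"])
E
```

```text
green_dish top [196. 286.] 0.93 2042
green_dish scene [196. 292.] 0.88 2119
green_dish [ 0.5535  0.1241 -0.0576] 0.1427
top [ 0.5517  0.1266 -0.0938] 0.0872
scene [ 0.5543  0.1237 -0.0583] 0.0424
white_dish top [220. 460.] 0.75 1088
white_dish scene [344. 369.] 0.89 2312
white_dish [ 0.4929 -0.2754 -0.1395] 0.0849
top [ 0.4923 -0.2752 -0.1528] 0.0503
scene [ 0.493  -0.2751 -0.1395] 0.0325
yellow_dish top [194. 211.] 0.94 2067
yellow_dish scene [155. 263.] 0.64 1658
yellow_dish [0.5632 0.3129 0.045 ] 0.0826
top [0.5619 0.3135 0.0541] 0.0279
scene [0.5648 0.3138 0.0817] 0.0326
top [447 212  12  29 144]
scene [351 299  33  14 172]
(np.float64(0.487243141124643), np.float64(-0.27494469859717374), 0, 0.105)
bar [ 0.4876 -0.2747 -0.198   0.1062] 0.4858
tube [ 0.52077768 -0.03760284  0.05      ] can [ 0.67773232 -0.0168687   0.057     ] bottle [ 0.39574383 -0.04148114  0.08      ]
1.4
```

View pics/crop1.png

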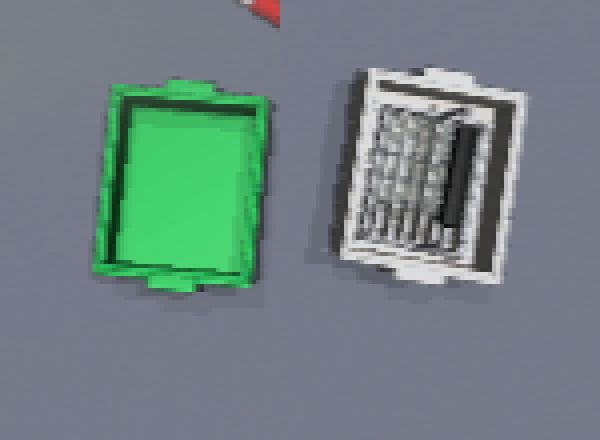

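The top view shows the white dish at about (row 224, col 447), with the black bar right of its middle. The green dish is at (197, 286), and the yellow dish at (192, 211) is further left. The tube rack sits between them at (210, 350). The fits put the bar at (0.488, −0.275, 0.106) with a yaw of about −0.13. I'm moving over it now.

```bash
python3 -m inch '-.02 -.024 .002 0 .09; -.05 -.06 .004 0 .09; -.081 -.096 .006 0 .09; -.112 -.132 .009 0 .09; -.143 -.168 .012 0 .09'
python3 -m inch '-.031 -.0365 .002 0 .09; -.062 -.073 .004 0 .09; -.093 -.1095 .006 0 .09; -.124 -.146 .009 0 .09; -.155 -.1825 .012 0 .09'
```

```text
clock: 1.9
position: [0.3301, 0.3452, 0.3928]
ee_rot: [0.711, 3.06, 0.001]
force: [1.4, -0.7, 0.2]
width: 0.982
gripper_force: 0.0
clock: 2.4
position: [0.3886, 0.113, 0.381]
ee_rot: [0.711, 3.059, 0.002]
force: [1.9, 0.8, -0.1]
width: 0.983
gripper_force: 0.0
```

```bash
cat >> h.py <<'E'
from scipy.spatial.transform import Rotation as Ro
def go(target,yaw_y):
    """shift in tool axes from measured TCP to target TCP; roll to bring tool y to world angle yaw_y (mod pi)"""
    s=arm.observe(); Rm=Ro.from_rotvec(s["ee_rot"]).as_matrix()
    sh=Rm.T@(np.array(target)-s["position"]); a=np.arctan2(Rm[1,1],Rm[0,1])
    r=-((yaw_y-a+np.pi/2)%np.pi-np.pi/2)
    print("t",round(s["clock"],2),"pos",np.round(s["position"],4),"q",np.round(s["joints"],2),"shift",np.round(sh,4),"roll",round(r,3),"tilt",np.round(Rm[:2,2],3),"F",np.round(s["force"],1),"g",round(s["gripper_force"],1),"w",round(s["width"]*91.8,1))
E
python3 -c "
from h import *
go((.488,-.275,.36),np.pi/2-.13)"
```

```text
t 2.4 pos [0.3886 0.113  0.381 ] q [-0.64  0.09  0.25  2.12 -0.03  0.93  0.74] shift [-0.2603 -0.3044  0.0208] roll -0.327 tilt [0.001 0.001] F [ 1.9  0.8 -0.1] g 0.0 w 90.3
```

```bash
python3 -m inch '-.031 -.036 .003 -.06 .09; -.062 -.072 .006 -.12 .09; -.093 -.108 .009 -.18 .09; -.124 -.144 .012 -.25 .09; -.155 -.18 .015 -.327 .09'
python3 -c "
from h import *
go((.488,-.275,.36),np.pi/2-.13)"
```

```text
clock: 2.9
position: [0.4484, -0.1169, 0.366]
ee_rot: [0.198, 3.134, 0.0]
force: [0.9, 1.6, -0.0]
width: 0.98
gripper_force: 0.0
t 2.9 pos [ 0.4484 -0.1169  0.366 ] q [-0.21  0.22  0.42  2.03 -0.11  0.92  1.71] shift [-0.0592 -0.1519  0.006 ] roll 0.004 tilt [0.001 0.   ] F [ 0.9  1.6 -0. ] g 0.0 w 89.9
```

```bash
python3 -m inch '-.018 -.046 .003 0 .09; -.036 -.09 .006 0 .09; -.05 -.127 .02 0 .09; -.059 -.152 .03 0 .09; -.059 -.152 .036 0 .09'
python3 - <<'E'
from h import *
top=arm.get_image("top");sc=arm.get_image("scene")
go((.488,-.275,.264),np.pi/2-.13)
a=cv2.resize(top[170:280,400:500],None,fx=3.6,fy=3.6,interpolation=0); b=cv2.resize(sc[230:340,300:410],None,fx=3.6,fy=3.6,interpolation=0)
cv2.imwrite("pics/c2.png",np.hstack([a,b])[:,:,::-1])
# bar in scene view: draw projections of both yaw hypotheses
for y in(-.1,-.13,-.16,-.2): print(y,np.round(proj("scene",place(np.array([[-.03,0,.008],[.03,0,.008]]),(.488,-.275,y),.105)),1).tolist(),np.round(proj("top",place(np.array([[-.03,0,.008],[.03,0,.008]]),(.488,-.275,y),.105)),1).tolist())
E
```

```text
clock: 3.4
position: [0.4867, -0.2774, 0.3291]
ee_rot: [-0.212, -3.134, 0.004]
force: [-1.8, 0.3, -0.2]
width: 0.982
gripper_force: 0.0
t 3.5 pos [ 0.4866 -0.2734  0.3287] q [ 0.08  0.42  0.46  1.86 -0.23  0.91  2.09] shift [-0.0017 -0.0014  0.0647] roll -0.001 tilt [-0.002  0.001] F [-0.6 -0.2 -0.7] g 0.0 w 90.0
-0.1 [[350.4, 308.6], [381.2, 296.7]] [[453.4, 237.1], [455.9, 211.3]]
-0.13 [[350.2, 308.2], [381.4, 297.1]] [[453.0, 237.1], [456.3, 211.3]]
-0.16 [[350.0, 307.8], [381.7, 297.5]] [[452.6, 237.0], [456.7, 211.4]]
-0.2 [[349.7, 307.2], [382.0, 298.0]] [[452.1, 236.9], [457.2, 211.5]]
```

View pics/c2.png

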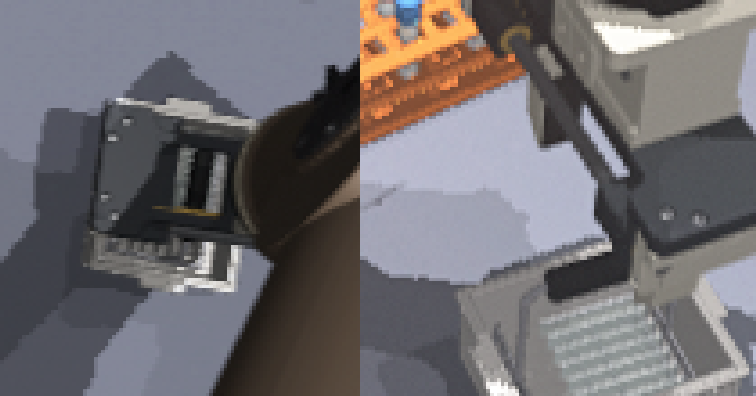

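Left crop (top view): the bar at crop (207, 175) sits between the open fingers. Right crop (scene view): the handle runs into the gripper opening, so the grasp is lined up. Descending.

```bash
python3 -m inch '-.001 -.001 .02 0 .09; -.002 -.001 .04 0 .09; -.002 -.001 .055 0 .09; -.002 -.001 .062 0 .09; -.002 -.001 .065 0 .09'
python3 -m inch '0 0 0 0 .09; 0 0 0 0 .04; 0 0 0 0 .0; 0 0 0 0 .0; 0 0 0 0 .0' 15
python3 -m inch '0 0 0 0 0; 0 0 0 0 0; 0 0 0 0 0; 0 0 0 0 0; 0 0 0 0 0' 30
python3 -c "
from h import *
go((.488,-.275,.264),np.pi/2-.13)"
```

```text
clock: 4.0
position: [0.489, -0.2735, 0.2646]
ee_rot: [-0.202, -3.135, -0.001]
force: [0.2, 0.4, 0.4]
width: 0.982
gripper_force: 0.0
clock: 4.5
position: [0.4889, -0.2747, 0.265]
ee_rot: [0.204, 3.134, -0.0]
force: [-0.2, -0.3, -0.4]
width: 0.685
gripper_force: 0.0
clock: 5.0
position: [0.4889, -0.2746, 0.2647]
ee_rot: [-0.204, -3.135, -0.0]
force: [-0.1, 0.4, -0.5]
width: 0.244
gripper_force: 0.0
t 5.0 pos [ 0.4889 -0.2746  0.2647] q [ 0.12  0.51  0.42  1.91 -0.29  0.78  2.13] shift [ 0.0008 -0.0005  0.0007] roll 0.0 tilt [-0.  0.] F [-0.1  0.4 -0.5] g 0.0 w 22.4
```

```bash
python3 -m inch '0 0 0 0 0; 0 0 0 0 0; 0 0 0 0 0; 0 0 0 0 0; 0 0 0 0 0' 35
python3 -c "
from h import *
go((.4885,-.275,.264),np.pi/2-.13)"
```

```text
clock: 5.5
position: [0.4888, -0.2747, 0.2647]
ee_rot: [-0.204, -3.135, 0.0]
force: [0.1, -0.5, -1.1]
width: 0.123
gripper_force: 34.9
t 5.5 pos [ 0.4888 -0.2747  0.2647] q [ 0.12  0.51  0.42  1.91 -0.29  0.78  2.13] shift [ 0.0003 -0.0004  0.0007] roll 0.0 tilt [-0. -0.] F [ 0.1 -0.5 -1.1] g 34.9 w 11.3
```

```bash
python3 -m inch '0 0 -.005 0 0; 0 0 -.015 0 0; 0 0 -.03 0 0; 0 0 -.045 0 0; 0 0 -.06 0 0'
python3 -m inch '0 0 -.012 0 0; 0 0 -.02 0 0; 0 0 -.025 0 0; 0 0 -.025 0 0; 0 0 -.025 0 0'
python3 -m inch '0 0 0 0 0; 0 0 0 0 0; 0 0 0 0 0; 0 0 0 0 0; 0 0 0 0 0'
python3 - <<'E'
from h import *
top=arm.get_image("top");sc=arm.get_image("scene")
go((.4885,-.275,.35),np.pi/2-.13)
np.save("sc_hang.npy",sc)
a=cv2.resize(top[160:290,400:510],None,fx=3,fy=3,interpolation=0); b=cv2.resize(sc[225:355,300:430],None,fx=3,fy=3,interpolation=0)
cv2.imwrite("pics/c3.png",np.hstack([a,b])[:,:,::-1])
# green dish by colour
ms={}
for n,im in(("top",top),("scene",sc)):
    h=cv2.cvtColor(im,cv2.COLOR_RGB2HSV); m=((abs(h[...,0].astype(int)-68)<16)&(h[...,1]>120)).astype(np.uint8)
    k,l,st,_=cv2.connectedComponentsWithStats(m); i=1+np.argmax(st[1:,4]); ms[n]=l==i; print(n,st[i])
    print(n,*[np.round(v,4) for v in hull_fit({n:ms[n]},DISH,(.553,.124,-.075))])
print(*[np.round(v,4) for v in hull_fit(ms,DISH,(.553,.124,-.075))])
E
```

```text
clock: 6.0
position: [0.4888, -0.2747, 0.3261]
ee_rot: [0.204, 3.135, -0.0]
force: [0.4, 0.3, -2.8]
width: 0.128
gripper_force: 34.9
clock: 6.5
position: [0.4888, -0.2745, 0.3493]
ee_rot: [-0.204, -3.134, -0.0]
force: [1.2, 0.1, -2.5]
width: 0.132
gripper_force: 34.9
clock: 7.0
position: [0.4889, -0.2747, 0.3497]
ee_rot: [-0.204, -3.135, -0.0]
force: [0.1, -0.3, -1.5]
width: 0.127
gripper_force: 34.9
t 7.1 pos [ 0.4889 -0.2746  0.3497] q [ 0.07  0.4   0.47  1.83 -0.22  0.96  2.08] shift [ 0.0003 -0.0004 -0.0003] roll 0.0 tilt [-0.  0.] F [ 0.   0.5 -2.6] g 34.9 w 11.7
top [ 263  170   44   53 1895]
top [ 0.5528  0.1245 -0.0549] 0.0551
scene [263 173  59  35 597]
scene [ 0.5561  0.1273 -0.0419] 0.3521
[ 0.5537  0.1261 -0.0709] 0.4119
```

View pics/c3.png

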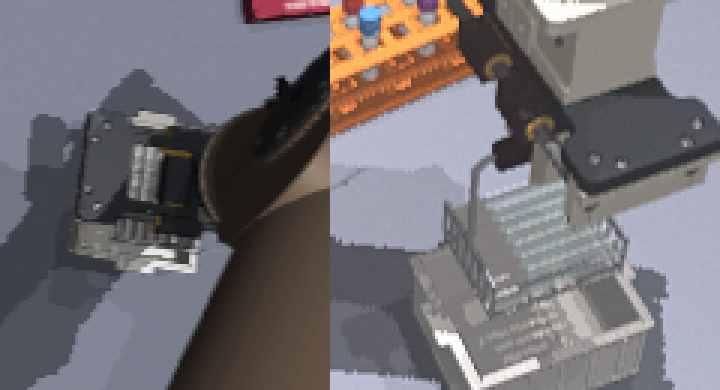

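The rack hangs clear and level above the white dish: in the right crop the basket is at (535, 245), above the rim. While it drips I'll refine the green dish's yaw.

```bash
python3 -m inch '0 0 0 0 0; 0 0 0 0 0; 0 0 0 0 0; 0 0 0 0 0; 0 0 0 0 0'
python3 -m inch '0 0 0 0 0; 0 0 0 0 0; 0 0 0 0 0; 0 0 0 0 0; 0 0 0 0 0'
python3 -m inch '0 0 0 0 0; 0 0 0 0 0; 0 0 0 0 0; 0 0 0 0 0; 0 0 0 0 0'
python3 - <<'E'
from h import *
ims=[arm.get_image("top") for _ in range(3)]
f=np.mean(ims,0); G=f[...,1]-f[...,0]   # greenness, ~0 on table
G=cv2.GaussianBlur(G.astype(np.float32),(3,3),0)
def cross(line,first=True):
    t=30; i=np.where(line>t)[0]
    if first: k=i[0]; return k-(line[k]-t)/(line[k]-line[k-1])
    k=i[-1]; return k+(line[k]-t)/(line[k]-line[k+1])
rows=range(180,213); cols=range(273,300)
pl=[(cross(G[r,240:330])+240,r) for r in rows]; pr=[(cross(G[r,240:330],False)+240,r) for r in rows]
yaws=[]
for nm,pts,z in(("L",pl,.055),("R",pr,.03)):
    W=np.array([ray("top",p,z) for p in pts]); vx,vy,x0,y0=cv2.fitLine(np.float32(W[:,:2]),cv2.DIST_HUBER,0,1e-4,1e-4).ravel()
    a=np.arctan(vy/vx); print(nm,"yaw",round(a,4),"pt",round(x0,4),round(y0,4))
ptb=[(c,cross(G[150:240,c],False)+150) for c in list(range(269,275))+list(range(293,300))]
ptt=[(c,cross(G[150:240,c])+150) for c in list(range(272,279))+list(range(296,303))]
for nm,pts in(("near",ptb),("far",ptt)):
    W=np.array([ray("top",p,.055) for p in pts]); vx,vy,x0,y0=cv2.fitLine(np.float32(W[:,:2]),cv2.DIST_HUBER,0,1e-4,1e-4).ravel()
    print(nm,"yaw",round(np.arctan(-vx/vy),4),"pt",round(x0,4),round(y0,4))
# L line model centre: rim edge +46 mm ; print networks' origin by triangulation
sc=arm.get_image("scene")
for q,k in(("green_dish_rim",.055),("green_dish",0)):
    d={n:arm.place_of(n,q)[0]["point"][::-1] for n in("top","scene")}
    print(q,d,np.round(tri(d),4),[np.round(ray(n,d[n],k),4) for n in d])
go((.5535,.125,.40),np.pi/2-.07)
E
```

```text
clock: 7.6
position: [0.4889, -0.2746, 0.3497]
ee_rot: [-0.204, -3.135, -0.0]
force: [-0.2, -0.5, -2.7]
width: 0.126
gripper_force: 34.9
clock: 8.1
position: [0.4889, -0.2746, 0.3497]
ee_rot: [0.204, 3.135, 0.0]
force: [0.4, -0.7, -1.7]
width: 0.13
gripper_force: 34.9
clock: 8.6
position: [0.4889, -0.2747, 0.3497]
ee_rot: [0.204, 3.135, 0.0]
force: [0.8, -0.6, -1.4]
width: 0.127
gripper_force: 34.9
L yaw -0.0715 pt 0.5383 0.1752
R yaw -0.0742 pt 0.548 0.0746
near yaw -0.0731 pt 0.4917 0.1237
far yaw -0.0732 pt 0.6124 0.1126
green_dish_rim {'top': [287.9, 195.1], 'scene': [266.2, 277.1]} [ 0.5366  0.1599 -0.2805] [array([0.5544, 0.1162, 0.055 ]), array([ 0.3829, -0.0935,  0.055 ])]
green_dish {'top': [287.1, 199.9], 'scene': [293.8, 202.7]} [0.5506 0.1192 0.0151] [array([0.5472, 0.1227, 0.    ]), array([0.5633, 0.1329, 0.    ])]
t 9.0 pos [ 0.4889 -0.2746  0.3497] q [ 0.07  0.4   0.47  1.83 -0.22  0.96  2.08] shift [-0.0123  0.4046 -0.0502] roll -0.06 tilt [0. 0.] F [ 1.  -0.1 -2.1] g 34.9 w 11.7
```

The green dish centre is about (0.5537, 0.1249), yaw −0.073. The drip lasted over 2 s, so I'm lifting and carrying it across.

```bash
python3 -m inch '0 0 -.008 0 0; 0 0 -.022 0 0; 0 .0 -.036 0 0; 0 .003 -.046 0 0; 0 .012 -.05 0 0'
python3 -m inch '-.001 .015 0 0 0; -.001 .035 0 0 0; -.002 .06 0 0 0; -.003 .085 0 0 0; -.004 .11 0 0 0'
python3 -m inch '-.001 .025 0 0 0; -.002 .05 0 0 0; -.003 .075 0 0 0; -.004 .1 0 0 0; -.005 .125 0 0 0'
python3 -c "
from h import *
go((.5537,.1249,.40),np.pi/2-.073)"
```

```text
clock: 9.5
position: [0.4904, -0.2633, 0.4011]
ee_rot: [0.206, 3.133, -0.002]
force: [-0.6, 0.1, -2.3]
width: 0.126
gripper_force: 34.9
clock: 10.0
position: [0.5086, -0.1523, 0.3995]
ee_rot: [-0.203, -3.135, -0.001]
force: [1.4, -0.5, -1.2]
width: 0.129
gripper_force: 34.9
clock: 10.5
position: [0.5295, -0.029, 0.3995]
ee_rot: [-0.203, -3.134, -0.0]
force: [0.3, 0.1, -2.1]
width: 0.126
gripper_force: 34.9
t 10.5 pos [ 0.5295 -0.029   0.3995] q [-0.36  0.29  0.4   1.83 -0.13  1.04  1.53] shift [-0.0042  0.1557 -0.0004] roll -0.056 tilt [-0.001  0.   ] F [ 0.3  0.1 -2.1] g 34.9 w 11.6
```

```bash
python3 -m inch '-.001 .025 0 -.01 0; -.002 .05 0 -.02 0; -.003 .075 0 -.03 0; -.004 .1 0 -.045 0; -.004 .12 0 -.056 0'
python3 -c "
from h import *
go((.5537,.1249,.40),np.pi/2-.073)"
```

```text
clock: 11.0
position: [0.549, 0.09, 0.3995]
ee_rot: [-0.112, -3.139, -0.001]
force: [0.1, -0.5, -1.8]
width: 0.129
gripper_force: 34.9
t 11.0 pos [0.549  0.09   0.3995] q [-0.52  0.33  0.34  1.77 -0.13  1.06  1.37] shift [-0.0022  0.0351 -0.0005] roll 0.001 tilt [-0.001  0.001] F [ 0.1 -0.5 -1.8] g 34.9 w 11.8
```

```bash
python3 -m inch '-.001 .014 0 0 0; -.002 .025 .0 0 0; -.002 .032 .004 0 0; -.002 .035 .014 0 0; -.002 .035 .024 0 0'
python3 -m inch '0 0 .01 0 0; 0 0 .02 0 0; 0 0 .026 0 0; 0 0 .03 0 0; 0 0 .03 0 0'
python3 -m inch '0 0 0 0 0; 0 0 0 0 0; 0 0 0 0 0'
python3 - <<'E'
from h import *
top=arm.get_image("top");sc=arm.get_image("scene")
go((.5537,.1249,.3297),np.pi/2-.073)
s=arm.observe();p=s["position"]
def draw(im,n,off,f):
    o=cv2.resize(im[off[1]:off[1]+110,off[0]:off[0]+110],None,fx=f,fy=f,interpolation=0).copy()
    M=np.array(boxpts(.084,.064,0,.034)); D=np.array(boxpts(.112,.092,.055,.055))
    for Mm,pp,z,c in((M,(p[0],p[1],-.073),p[2]-.2597,(255,0,0)),(D,(.5537,.1249,-.073),0,(255,0,255))):
        q=(proj(n,place(Mm,pp,z))-off+.5)*f
        cv2.polylines(o,[cv2.convexHull(np.int32(q))],True,c,1)
    return o
cv2.imwrite("pics/c4.png",np.hstack([draw(top,"top",(230,140),3.6),draw(sc,"scene",(240,120),3.6)])[:,:,::-1])
E
```

```text
clock: 11.5
position: [0.5538, 0.1221, 0.3747]
ee_rot: [-0.117, -3.139, 0.0]
force: [-1.0, -0.9, -2.9]
width: 0.133
gripper_force: 34.9
clock: 12.0
position: [0.5538, 0.1222, 0.3452]
ee_rot: [-0.116, -3.139, 0.0]
force: [-0.1, 0.4, -2.2]
width: 0.133
gripper_force: 34.9
clock: 12.3
position: [0.554, 0.1224, 0.3462]
ee_rot: [0.116, 3.139, 0.001]
force: [-0.6, -0.6, -2.9]
width: 0.124
gripper_force: 34.9
t 12.4 pos [0.5539 0.1224 0.346 ] q [-0.55  0.4   0.32  1.81 -0.15  0.95  1.34] shift [0.0004 0.0025 0.0163] roll -0.001 tilt [0. 0.] F [-0.8  0.3 -1.2] g 34.9 w 11.6
```

View pics/c4.png

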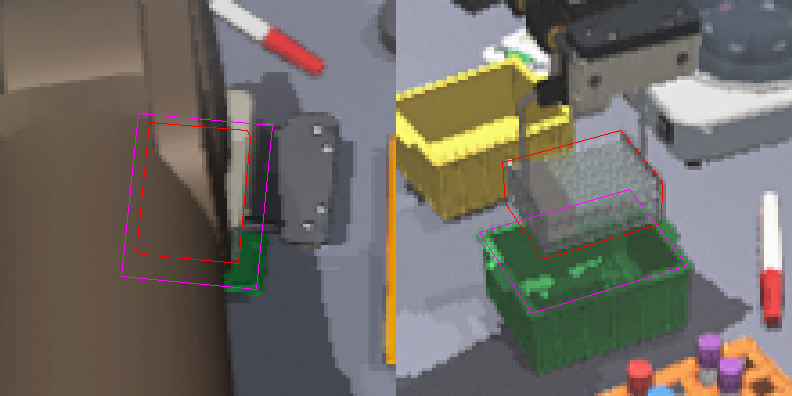

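In the scene crop the hanging rack matches its predicted outline (red) and the green rim matches magenta to within about a pixel. The rack is level and square, with its lower corner at crop (545, 258). Now the last small correction and the final lowering.

```bash
python3 -m inch '0 .001 .004 0 0; 0 .0025 .009 0 0; 0 .0025 .013 0 0; 0 .0025 .0155 0 0; 0 .0025 .016 0 0'
python3 -m inch '0 0 0 0 0; 0 0 0 0 0; 0 0 0 0 0; 0 0 0 0 0; 0 0 0 0 0'
python3 - <<'E'
from h import *
sc=arm.get_image("scene")
go((.5537,.1249,.3297),np.pi/2-.073)
p=arm.observe()["position"]; off=np.array((240,120)); f=5
o=cv2.resize(sc[120:230,240:350],None,fx=f,fy=f,interpolation=0).copy()
for Mm,pp,z,c in((np.array(boxpts(.084,.064,0,0)),(p[0],p[1],-.073),p[2]-.2597,(255,0,0)),(np.array(boxpts(.112,.092,.055,.055)),(.5537,.1249,-.073),0,(255,0,255)),):
    cv2.polylines(o,[cv2.convexHull(np.int32((proj("scene",place(Mm,pp,z))-off+.5)*f))],True,c,1)
cv2.imwrite("pics/c5.png",o[:,:,::-1])
E
```

```text
clock: 12.9
position: [0.5539, 0.1248, 0.3292]
ee_rot: [-0.116, -3.139, 0.001]
force: [0.1, -0.3, -2.7]
width: 0.13
gripper_force: 34.9
clock: 13.4
position: [0.5541, 0.1249, 0.3298]
ee_rot: [0.116, 3.139, 0.0]
force: [-0.4, -0.0, -1.7]
width: 0.132
gripper_force: 34.9
t 13.45 pos [0.5541 0.1248 0.3298] q [-0.54  0.42  0.31  1.83 -0.16  0.92  1.34] shift [0.0004 0.     0.0001] roll -0.001 tilt [0. 0.] F [ 0.4  0.4 -1.8] g 34.9 w 12.1
```

View pics/c5.png

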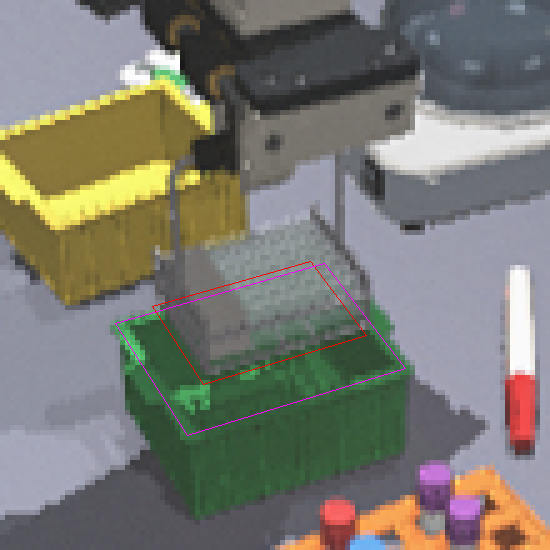

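The rack hangs level, with its bottom corners at about crop (208, 378) and (365, 335). That is within a pixel of the prediction, centred and square above the green mouth, and clear of the rim.

```bash
python3 -c "
from cell import arm
print(arm.sign_off())"
```

```text
the job is handed in; nothing more can be done
None
```

The job is handed in. I dripped the rack over the white dish for more than two seconds and carried it level over the tubes. By my measurements it now hangs still in the gripper about 15 mm above the green dish's rim, centred and square; sign-off gave no verdict.

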